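# Complete a carton layer and hold it down in a lever press

## Robot

A 7-joint arm with a two-finger parallel gripper is mounted at the origin on a cart in front of the work surface, level with it; the furniture and walls round the work are solid. World frame = base frame: x ahead of the robot, y to its left, z up, the work surface at z = 0. Lengths are in m, angles in rad, forces in N, time in s.
With the tool pointing down it reaches from about 0.4 to 0.85 m from the base axis. Payload 10.4 kg.
Tool frame: the origin (TCP) lies at the very end of the fingers, on their centre line; the grasp point (between the pads) lies 19 mm behind it; z points along the fingers, y is the line along which they close (so a half turn about z gives the same grasp; the last joint's range is limited). The gripper opens to 85 mm and grips with 20 to 120 N. Pads are 22 mm wide; open, the fingers measure 114 mm over their backs; the gripper's body (76 mm by 85 mm) begins 54 mm behind the grasp point. The pads swing forward as they close: fully open they stand 13 mm farther back than shut.
Start: joints at [-1.355, 0.332, -0.065, 1.46, 0.022, 1.35, -0.088], TCP at [0.148, 0.607, 0.231] pointing down, gripper open.
Joint ranges: [-2.6, 2.6], [-0.5, 2.12], [-1.47, 1.34], [0.16, 2.42], [-1.27, 4.41], [0.06, 2.06], [-2.6, 2.6]. Speed limits (rad/s): [2.22, 2.22, 2.79, 2.79, 3.14, 3.14, 3.14].

## Interface

Orientations are given as a unit quaternion [x, y, z, w].
In Python, from workcell import manip, optics gives the robot as it stands.
- The arm moves only by the tool jog_arm, never from a script. Its arguments are lists of equal length, an entry for each row: "dr": the turn, a rotation vector about the tool's x, y, z normalised to -1 to 1, where 1 is 4 degrees, a list of three; "translation": the shift along the tool's x, y, z normalised to -1 to 1, where 1 is 0.025 m, a list of three; "jaw": the opening, from 0 (shut) to 1 (fully open). A call has 1 to 10 rows; each row shifts and turns the commanded pose from where the row before left it, along the tool's axes as they then stand; what a row does not reach is not made up. A row lasts 1/10 s, in which the tool goes at most 50 mm and 8.59 degrees, less where a joint would pass 70% of its speed; a pose out of reach is approached as far as the arm can. A call with a number of a shift or a turn outside -1 to 1 is refused whole. A call with a gripper value outside its range is refused whole. The fingers move at their own pace and stop on an object; "squeeze" is the grip in N (left out, the last holds). Time passes only in rows, so rows that do not move let the fingers close. It gives the time, the measured TCP pose, the force, the opening and the grip force at its end, in the units of the state.
- manip.get_obs(): the state, without advancing time (a new reading comes with each control period).
- optics.camera(name): name is "scene" or "top"; returns a dict with "color" (420x560x3 uint8, red, green, blue), "mtx" (3x3 intrinsics, pixels), "R" (3x3) and "t" (3): a world point X has camera coordinates R X + t. Camera axes: x right, y down, z forward; pixel columns grow to the right and rows downward; lengths in m; the calibration is good to about 2 mm. A picture is of the moment at which its call begins. There is no depth.
- manip.hand_in(): hands the job in; it is judged then, once.
The state is a dict: "clock": time; "joint_pos": joint angles; "joint_velocities": joint speeds; "tau": joint torques, N m; "position": TCP position; "ee_rot": TCP orientation; "ft_force": force on the tool from outside, world axes, zero at the start; "torque": the same for the moment, N m; "grip_width": opening from 0.0 (shut) to 1.0 (fully open); "grasp_force": force on a finger pad.
Only numpy, scipy, OpenCV 4.12 (cv2) and the standard library are available. Lean on these libraries where they do the work, as an engineer would, in place of code of your own. Each camera call takes 0.05 s, during which the arm holds its last target. There are 200 camera calls.

## Task

Complete the layer of small cartons on the press's wooden pallet slab: put one loose carton long side against the long side of the carton already there, ends level, on the side toward the lever's pivot, then the other one across the far ends of both, centred and lying close against them. Then flip the safety catch fully back by its knob, take the lever's black bar and pull the lever all the way over and down to its stop so that the sprung pad presses the layer. Finish still gripping the bar and holding the lever down at its stop (it springs back up if let go), with the layer in order and the bottle, jar, capacitor and spool round about left where they stand.

Things in the scene. Friction and masses are not known exactly. Their poses are not given: they have to be found in the camera images.
- press: lever press, fixed; steel bed 210 (x) x 325 (y) x 8 mm (y -125 to +200) with a wooden pallet slab 145 (x) x 122 (y) mm, its top 28 mm above the table. Origin on the table under the slab's middle; x points away from the robot, y to the left toward the lever's pivot, z up. Two pivot cheeks at x = +-84, y = 140 mm, 122 mm high.
- place_beside (a point): point on the slab's top under the middle of the carton to be put beside the first one, whose 62 mm length lies along the press's x there; press frame (-23.5, 24.5, 28) mm; this leaves 3 mm between the two long sides
- place_across (a point): point on the slab's top under the middle of the carton to be put across the far (+x) ends of the other two, whose 62 mm length lies along the press's y there; press frame (33, 0, 28) mm; this leaves 3 mm to the two ends
- carton_first: cardboard carton 45 x 62 x 40 mm (x, y, z), 0.12 kg, already lying on the slab with its length along the press's x, centred near press frame (-23.5, -23.5) mm. Origin: centre of its underside.
- carton_a: loose cardboard carton like the first, 45 x 62 x 40 mm (x, y, z), on the table to the right of the press; origin: centre of its underside. Grip it by its two ends (62 mm apart, along its y) so that the fingers stay clear of its neighbours on the slab. Either loose carton may go to either place.
- carton_b: the other loose carton, the same as carton_a; origin: centre of its underside
- catch_knob (a point): middle of the black ball knob (20 mm) on the catch's thumb rod, 55 mm from the hinge line, which is parallel to the press's y at press x = -128, y = 156, z = 165.6 mm, on a post 22 x 34 mm, 176 mm high. At catch angle 0 the rod leans 20 degrees from upright to press +x, and a level 78 mm tongue points to +x in front of a lug on the lever's near arm, blocking it.
- safety_catch (a joint): catch angle, rad: 0 = on (lever blocked), grows as the knob is pushed in the press's -x direction and down round its hinge to the stop at 1.22 (rod leaning 50 degrees to -x, tongue raised). It frees the lever from about 0.95. It stays where it is left; the knob moves with about 1.5 N.
- lever_pivot (a point): point on the lever's pivot axis midway between the cheeks, press frame (0, 140, 105) mm; the axis is parallel to the press's x
- press_lever (a joint): lever angle, rad: 0 = up (at rest, leaning 30 degrees from upright to press +y), grows as the lever is pulled over toward press -y and down to its hard stop at 2.094, where the arms are level and point to -y. A spring lifts it back when let go; the bar needs about 10 to 15 N near the stop.
- pull_bar: black round cross bar, 17 mm diameter, 112 mm long, between the lever's two arms (130 mm apart); origin: its middle, 240 mm from the pivot axis; its x is along the bar and the press's x. Starts at press y = 260, z = 313 mm; at the stop y = -100, z = 105 mm. It is a sleeve that turns freely on its axle, so the tool may keep pointing down.
- press_pad: flat pad 122 (x) x 100 (y) x 10 mm under the lever's arms, centred 140 mm from the pivot, on springs (about 5 N at first, 600 N/m); with the layer in place it meets the cartons shortly before the stop and is pushed in about 8 mm at the stop, pressing with about 10 N. Origin: centre of its pressing face.
- glue_bottle: bystander: small grey bottle 37 x 38 x 60 mm; origin: centre of its underside
- big_capacitor: bystander: standing blue capacitor 30 x 31 x 54 mm; origin: centre of its underside
- solder_spool: bystander: spool of solder wire 62 x 101 x 36 mm; origin: centre of its underside
- beige_jar: bystander: beige-capped jar 63 x 63 x 66 mm; origin: centre of its underside
Not all that is in view belongs to the job. What is shaped like the carton_a but yellow is not meant.

How it is judged:
By the outcome, as a careful person would: the job done as asked, in the order asked, and still so for the second after the job is handed in, while the arm keeps its last pose, push and grip.
It also fails if it takes over 72 s, if anything falls off the work surface, if the arm or the gripper's body presses on something with over 40 N, if the wrist force passes 120 N, or if a joint passes its speed limit or range.

## Working session

There is one attempt and no reset: what is moved stays moved. The work goes in short steps, Python scripts to look and compute and a tool call to move; the robot and the scene stay as the last step left them, time stands still between calls to the robot, and variables do not carry over. Pictures are saved under pics/ and viewed, at most 11 in all, crops included, and the job is handed in when it is done.

Besides the shell and the picture viewer there is one more tool, called after "Request:" as a command line: name --argument value ..., lists and objects as JSON in quotes. jog_arm: Moves the arm, as the interface text tells. Scaled input: -1 to 1 covers 0.025 m each way for a shift and 4 degrees each way for a turn. Its arguments: {"type":"object","properties":{"dr":{"type":"array","items":{"type":"array","items":{"type":"number"}}},"translation":{"type":"array","items":{"type":"array","items":{"type":"number"}}},"jaw":{"type":"array","items":{"type":"number"}},"squeeze":{"type":"number"}},"required":["dr","translation","jaw"]}

```bash
mkdir -p pics; ls; python3 - <<'E'
from workcell import manip, optics
import cv2, numpy as np, pickle
o=manip.get_obs(); print(o)
d={}
for n in("scene","top"):
    c=optics.camera(n); d[n]=c
    cv2.imwrite(f"pics/{n}0.png",cv2.resize(c["color"][:,:,::-1],(800,600),interpolation=cv2.INTER_CUBIC))
    print(n,c["mtx"].tolist(),c["R"].round(4).tolist(),c["t"])
pickle.dump(d,open("cam0.pkl","wb"))
E
```

```text
pics
{'clock': 0.0, 'joint_pos': array([-1.35457498,  0.33288198, -0.06469962,  1.46092846,  0.02160931,
        1.34991384, -0.08846107]), 'joint_velocities': array([ 7.76277565e-04,  2.13469384e-03,  5.90980976e-04,  1.74561486e-03,
       -6.73962467e-04, -4.99658634e-05,  5.54103987e-04]), 'tau': array([ 1.21777048e-03, -6.25444651e+01,  4.99159028e-02, -3.91599941e+01,
        1.62497163e-02,  9.80286801e-03,  1.94066860e-05]), 'position': array([0.14776844, 0.60689454, 0.23051577]), 'ee_rot': array([ 1.19096618e-01,  9.92882410e-01, -7.16286976e-04, -4.77663825e-05]), 'ft_force': array([ 0.31744221, -0.08259898,  0.34610207]), 'torque': array([ 0.04369516, -0.00749929, -0.04280099]), 'grasp_force': 0.0, 'grip_width': 1.0021667267355328}
scene [[496.5942095465222, 0.0, 275.0235446132974], [0.0, 496.5942095465222, 212.18786985393967], [0.0, 0.0, 1.0]] [[0.8083, -0.5887, -0.0098], [-0.419, -0.5634, -0.7121], [0.4137, 0.5797, -0.702]] [-0.46937631  0.33312136  1.31380564]
top [[453.793520092553, 0.0, 278.80395831758034], [0.0, 453.793520092553, 212.77823622533342], [0.0, 0.0, 1.0]] [[0.0145, -0.9997, -0.02], [-0.9921, -0.0119, -0.125], [0.1248, 0.0217, -0.9919]] [-0.04664158  0.55615569  1.25775108]
```

View pics/scene0.png

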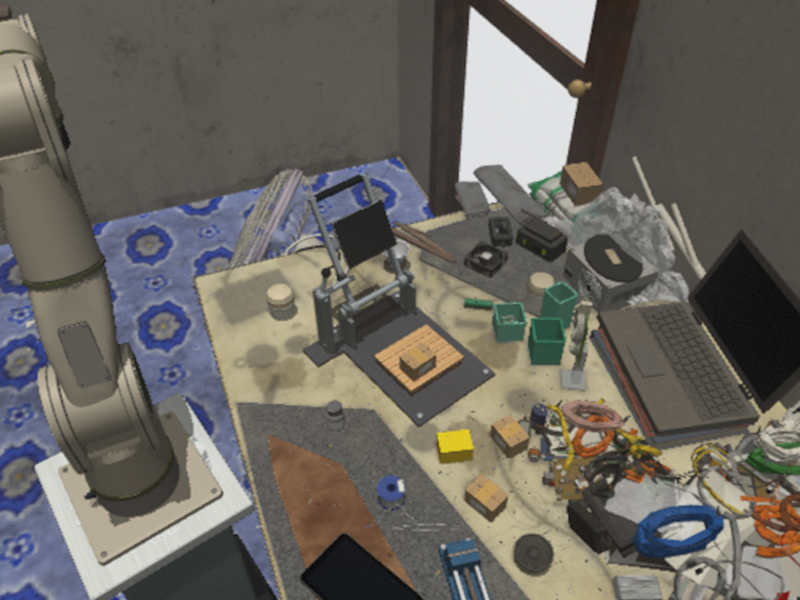

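View pics/top0.png

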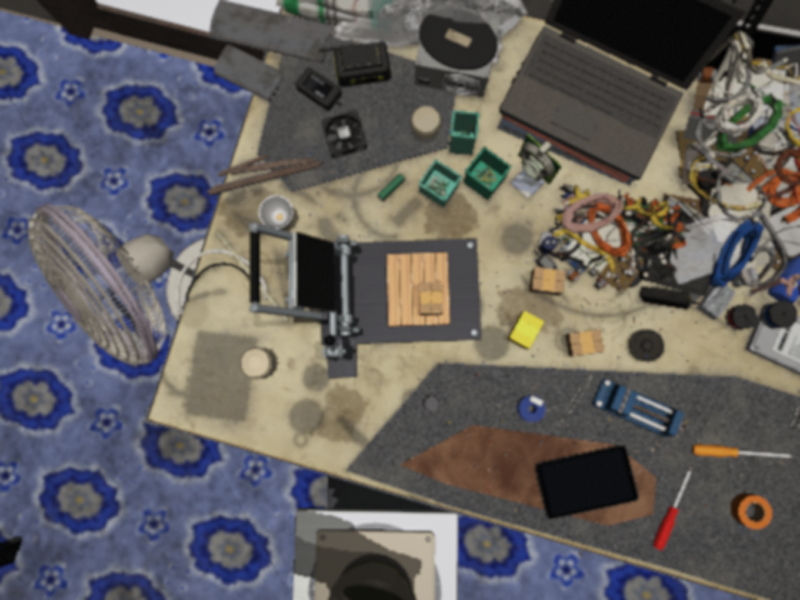

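Top view: the loose cartons are at (547,281) and (585,342). The first carton on the slab is at (431,298), the yellow decoy at (526,330) and the press slab at (418,289). In the scene view, the loose cartons are at (510,436) and (487,497), the yellow block is at (455,446), and a carton on the far shelf at (581,183) is not meant. I choose the two brown ones on the table to the right of the press. Close crops next.

```bash
python3 - <<'E'
import cv2,pickle
d=pickle.load(open("cam0.pkl","rb"))
def crop(n,x,y,w,h,k,out):
    im=d[n]["color"][y:y+h,x:x+w,::-1]
    im=cv2.resize(im,None,fx=k,fy=k,interpolation=cv2.INTER_CUBIC)
    for i in range(0,w,20): cv2.putText(im,str(x+i),(i*k,10),0,.35,(255,0,255),1); cv2.line(im,(i*k,0),(i*k,4),(255,0,255),1)
    for i in range(0,h,20): cv2.putText(im,str(y+i),(0,i*k+4),0,.35,(255,0,255),1)
    cv2.imwrite(out,im)
crop("top",225,155,200,105,4,"pics/topc.png")
crop("scene",210,215,185,150,4,"pics/scenec.png")
E
```

```text
(no output)
```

View pics/topc.png

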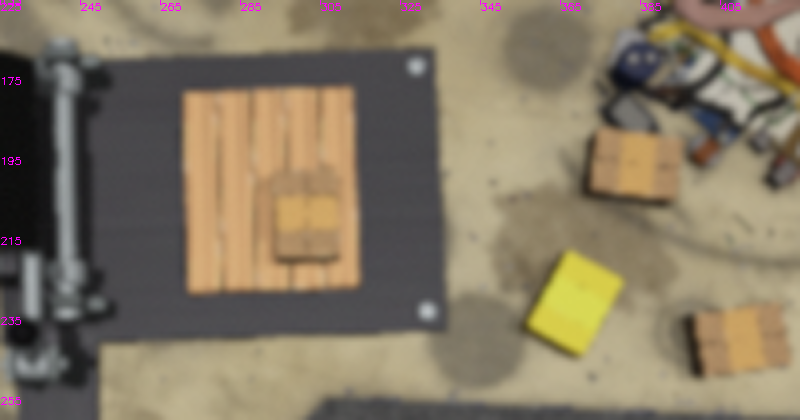

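View pics/scenec.png

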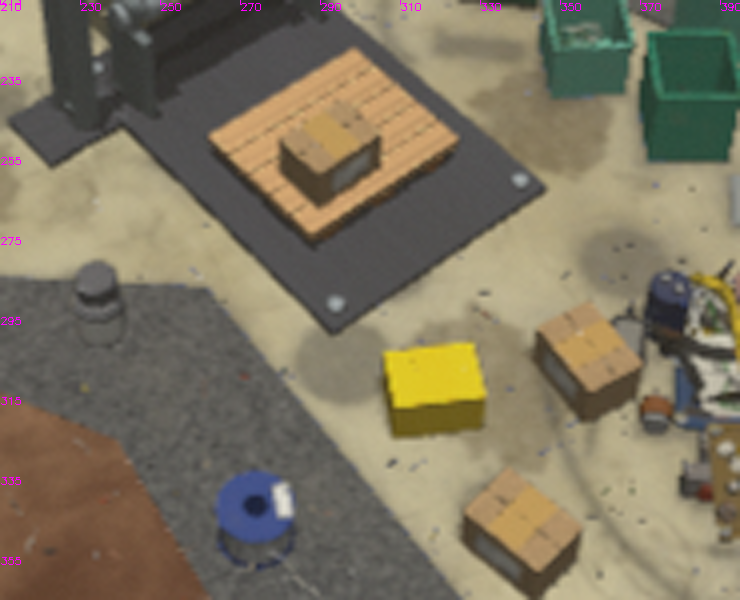

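Top crop: slab corners at about (183,92), (353,87), (360,285) and (188,293), with the first carton on it around (307,215). Carton A is at (635,163) and carton B at (740,342); both are brown with a tape stripe. Yellow is at (575,303). I'll enlarge the cartons for their corners.

```bash
python3 - <<'E'
import cv2,pickle,numpy as np
d=pickle.load(open("cam0.pkl","rb"))
T=[("top",286,191),("top",367,182),("top",393,226),("scene",275,235),("scene",340,286),("scene",322,328)]
ts=[]
for n,x,y in T:
    im=cv2.resize(d[n]["color"][y:y+36,x:x+33,::-1],None,fx=8,fy=8,interpolation=cv2.INTER_CUBIC)
    im=cv2.copyMakeBorder(im,0,10,0,2,cv2.BORDER_CONSTANT)
    for i in range(0,33,4): cv2.line(im,(i*8,0),(i*8,5 if i%8 else 12),(255,0,255),1)
    for i in range(0,36,4): cv2.line(im,(0,i*8),(5 if i%8 else 12,i*8),(255,0,255),1)
    ts.append(im)
cv2.imwrite("pics/m.png",np.vstack([np.hstack(ts[:3]),np.hstack(ts[3:])]))
print(ts[0].shape)
E
```

```text
(298, 266, 3)
```

View pics/m.png

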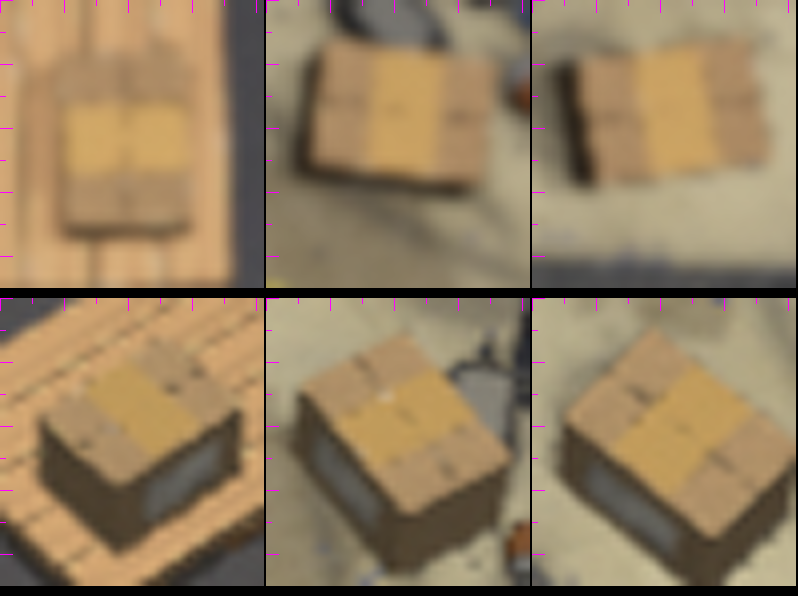

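```bash
cat > util.py <<'E'
import numpy as np,pickle
def proj(c,X):
    p=(c["R"]@np.asarray(X,float).T).T+c["t"]; p=p@c["mtx"].T; return p[:,:2]/p[:,2:]
def pts(o,k,L): return np.array([[o[0]+(u+.5)/k-.5,o[1]+(v+.5)/k-.5] for u,v in L])
S=np.array([[1,1],[1,-1],[-1,-1],[-1,1]])
def xf(p,loc):
    c,s=np.cos(p[3]),np.sin(p[3]); loc=np.asarray(loc,float)
    return np.c_[p[0]+c*loc[:,0]-s*loc[:,1],p[1]+s*loc[:,0]+c*loc[:,1],p[2]+loc[:,2]]
E
python3 - <<'E'
from util import *
from scipy.optimize import least_squares
d=pickle.load(open("cam0.pkl","rb"))
def fit(obs,x0):
    f=lambda p:np.concatenate([(proj(d[n],xf(p,l))-m).ravel() for n,l,m in obs])
    r=least_squares(f,x0,x_scale=[.1,.1,.1,.5],loss="soft_l1"); 
    print(r.x[:3].round(4),"yaw deg",np.degrees(r.x[3]).round(2),"rms px",np.sqrt(np.mean(f(r.x)**2)).round(2)); return r.x
def face(lx,ly,z): return np.c_[S*[lx/2,ly/2],np.full(4,z)]
sl=face(.145,.122,.028); bed=np.array([[.105,-.125,.008],[-.105,-.125,.008]])
P=fit([("top",np.r_[sl,bed],pts((225,155),4,[(183,92),(353,87),(360,285),(188,293),(432,48),(446,328)])),
 ("scene",np.r_[sl,bed],pts((210,215),4,[(355,47),(460,139),(316,236),(208,137),(547,188),(333,332)]))],[.6,0,0,0])
res={"P":P}
for nm,lx,ly,o1,t,o2,s in [
 ("first",.062,.045,(286,191),[(62,52),(189,52),(188,225),(63,226)],(275,235),[(160,42),(241,114),(120,188),(40,120)]),
 ("A",.045,.062,(367,182),[(58,40),(231,58),(218,182),(46,162)],(340,286),[(142,34),(246,162),(138,219),(34,92)]),
 ("B",.045,.062,(393,226),[(48,62),(225,40),(238,160),(64,183)],(322,328),[(123,30),(265,167),(180,240),(33,118)])]:
    fc=face(lx,ly,.04)
    res[nm]=fit([("top",fc,pts(o1,8,t)),("scene",fc,pts(o2,8,s))],[.5,-.3,0,0])
c,s=np.cos(P[3]),np.sin(P[3]); R=np.array([[c,s],[-s,c]])
print("first in press",(R@(res["first"][:2]-P[:2])).round(4))
for k in "AB": print(k,(R@(res[k][:2]-P[:2])).round(4))
pickle.dump(res,open("res.pkl","wb"))
for n,l in dict(beside=[-.0235,.0245,.028],across=[.033,0,.028],knob=[-.128+.055*np.sin(.349),.156,.1656+.055*np.cos(.349)],bar=[0,.26,.313],barend=[0,-.1,.105]).items(): print(n,xf(P,[l])[0].round(4),[proj(d[v],xf(P,[l]))[0].round(1) for v in d])
E
```

```text
[ 0.5913 -0.0772 -0.0038] yaw deg 2.61 rms px 0.46
[ 0.5678 -0.1023  0.024 ] yaw deg 1.83 rms px 0.48
[ 0.61   -0.3372 -0.0031] yaw deg -6.4 rms px 0.26
[ 0.4857 -0.4099 -0.0027] yaw deg 6.89 rms px 0.55
first in press [-0.0246 -0.024 ]
A [ 0.0069 -0.2606]
B [-0.1206 -0.3276]
beside [ 0.5667 -0.0538  0.0242] [array([281.7, 248.2]), array([284. , 209.8])]
across [ 0.6243 -0.0757  0.0242] [array([301.2, 244. ]), array([291.8, 190.2])]
knob [0.4751 0.0737 0.2135] [array([228.7, 191.1]), array([230.5, 236.2])]
bar [0.5795 0.1825 0.3092] [array([236.6, 132.1]), array([178.6, 186.5])]
barend [ 0.5958 -0.1771  0.1012] [array([316.4, 252. ]), array([329.4, 195.9])]
```

Measured rms is about 0.5 px, and heights agree with the text to 3-4 mm (a shared offset). The press is at (0.591,-0.077) with yaw 2.6°. Next I write a small planner that turns a target into rows; carton B goes beside first.

```bash
cat > plan.py <<'E'
# usage: python3 plan.py x y z yaw_deg n [x y z yaw n ...]  from the measured pose -> rows in tool axes
import sys,json,numpy as np
from scipy.spatial.transform import Rotation as Ro
from workcell import manip
o=manip.get_obs(); p=np.array(o["position"]); M=Ro.from_quat(o["ee_rot"])
a=list(map(float,sys.argv[1:])); T=[];D=[]
while a:
    x,y,z,w,n=a[:5]; a=a[5:]; n=int(n); g=np.array([x,y,z])
    for i in range(n):
        psi=np.radians(w); # goal: tool z down, tool y at yaw w
        G=Ro.from_matrix(np.c_[[-np.sin(psi),np.cos(psi),0],[np.cos(psi),np.sin(psi),0],[0,0,-1]])
        rv=(M.inv()*G).as_rotvec(); k=n-i
        d=np.clip(M.inv().apply((g-p)/k)/.025,-1,1).round(2); r=np.clip(rv/k/np.radians(4),-1,1).round(2)
        p=p+M.apply(d*.025); M=M*Ro.from_rotvec(r*np.radians(4)); T.append(d.tolist());D.append(r.tolist())
s=lambda L:json.dumps(L).replace(" ","").replace("-0.0,","0,").replace("-0.0]","0]").replace(".0,",",").replace(".0]","]")
for i in range(0,len(T),10): print("dr",s(D[i:i+10])); print("tr",s(T[i:i+10]))
y=M.as_matrix()[:,1]; print("end",p.round(4),np.degrees(np.arctan2(y[1],y[0])).round(2),"clk",o["clock"],"ft",o["ft_force"].round(1),"grip",round(o["grip_width"],3),round(o["grasp_force"],1))
E
python3 plan.py .33 .36 .38 40 10  .43 .06 .38 -4 11 .46 -.25 .3 -45 11 .4857 -.4099 .12 -83.1 10
```

```text
dr [[0,0,0.91],[0,0,0.91],[0,0,0.91],[0,0,0.91],[0,0,0.91],[0,0,0.91],[0,0,0.9],[0,0,0.91],[-0.01,0,0.9],[0,0.01,0.91]]
tr [[-0.94,-0.79,-0.6],[-0.99,-0.73,-0.6],[-1,-0.66,-0.6],[-1,-0.59,-0.59],[-1,-0.52,-0.6],[-1,-0.45,-0.59],[-1,-0.37,-0.6],[-1,-0.29,-0.59],[-1,-0.19,-0.6],[-1,-0.05,-0.59]]
dr [[0,0,1],[0,0,1],[0,0,1],[0,0,1],[0,0,1],[0,0,1],[0,0,1],[0,0,1],[0,0,1],[0,0,1]]
tr [[-1,-0.42,0],[-1,-0.33,0],[-1,-0.25,0],[-1,-0.15,0],[-1,-0.06,0],[-1,0.04,0],[-1,0.14,0],[-1,0.26,0],[-1,0.38,0],[-1,0.53,0]]
dr [[0,0,1],[0,0,0.93],[0,0,0.93],[0,0,0.93],[0,0,0.93],[0,0,0.93],[0,0,0.93],[0,0,0.93],[0,0,0.93],[0,0,0.94]]
tr [[-1,0.76,0],[-1,0.2,0.29],[-1,0.29,0.29],[-1,0.38,0.29],[-1,0.47,0.29],[-1,0.56,0.29],[-1,0.65,0.29],[-1,0.75,0.29],[-1,0.85,0.29],[-1,0.95,0.29]]
dr [[0,0,0.93],[0,0,0.94],[0,0,0.95],[0,0,0.95],[0,0,0.95],[0,0,0.95],[0,0,0.95],[0,0,0.95],[0,0,0.96],[0,0,0.95]]
tr [[-1,1,0.29],[-1,1,0.3],[-0.54,0.57,0.72],[-0.5,0.6,0.72],[-0.46,0.64,0.72],[-0.42,0.66,0.72],[-0.38,0.69,0.72],[-0.33,0.71,0.72],[-0.28,0.74,0.72],[-0.23,0.75,0.72]]
dr [[0,0,0.96],[0,0,0.95]]
tr [[-0.18,0.77,0.72],[-0.12,0.77,0.72]]
end [ 0.4858 -0.4098  0.12  ] -83.08 clk 0.1 ft [ 0.5  0.5 -1. ] grip 1.0 0.0
```

Request:
jog_arm --dr '[[0,0,0.9],[0,0,0.9],[0,0,0.9],[0,0,0.9],[0,0,0.9],[0,0,0.9],[0,0,0.9],[0,0,0.9],[0,0,0.9],[0,0,0.9]]' --translation '[[-0.95,-0.8,-0.6],[-1,-0.73,-0.6],[-1,-0.66,-0.6],[-1,-0.59,-0.6],[-1,-0.52,-0.6],[-1,-0.45,-0.6],[-1,-0.37,-0.6],[-1,-0.29,-0.6],[-1,-0.2,-0.6],[-1,-0.05,-0.6]]' --jaw '[1,1,1,1,1,1,1,1,1,1]' --squeeze 40

```text
clock: 1.1
position: [0.3123, 0.379, 0.3824]
ee_rot: [0.422, 0.907, 0.0, -0.0]
ft_force: [0.3, 0.3, 0.1]
grip_width: 1.003
grasp_force: 0.0
```

Request:
jog_arm --dr '[[0,0,1],[0,0,1],[0,0,1],[0,0,1],[0,0,1],[0,0,1],[0,0,1],[0,0,1],[0,0,1],[0,0,1]]' --translation '[[-1,-0.4,0],[-1,-0.3,0],[-1,-0.25,0],[-1,-0.15,0],[-1,-0.05,0],[-1,0.05,0],[-1,0.15,0],[-1,0.25,0],[-1,0.4,0],[-1,0.5,0]]' --jaw '[1,1,1,1,1,1,1,1,1,1]'

```text
clock: 2.1
position: [0.4152, 0.1406, 0.3813]
ee_rot: [0.707, 0.707, 0.0, -0.0]
ft_force: [0.6, 0.5, -0.2]
grip_width: 0.999
grasp_force: 0.0
```

Request:
jog_arm --dr '[[0,0,1],[0,0,0.95],[0,0,0.95],[0,0,0.95],[0,0,0.95],[0,0,0.95],[0,0,0.95],[0,0,0.95],[0,0,0.95],[0,0,0.95]]' --translation '[[-1,0.7,0],[-1,0.2,0],[-1,0.3,0],[-1,0.4,0],[-1,0.5,0],[-1,0.55,0.3],[-1,0.65,0.3],[-1,0.75,0.3],[-1,0.85,0.3],[-1,0.95,0.3]]' --jaw '[1,1,1,1,1,1,1,1,1,1]'

```text
clock: 3.1
position: [0.4768, -0.1437, 0.3437]
ee_rot: [0.899, 0.437, 0.0, -0.0]
ft_force: [1.7, 0.4, -0.7]
grip_width: 0.999
grasp_force: 0.0
```

```bash
python3 plan.py .4857 -.4099 .1 -83.1 12 .4857 -.4099 .006 -83.1 5
```

```text
dr [[0,0,0.94],[0,0,0.94],[0,0,0.94],[0,0,0.94],[0,0,0.93],[0,0,0.94],[0,0,0.93],[0,0,0.94],[0,0,0.93],[0,0,0.94]]
tr [[-0.68,0.57,0.81],[-0.64,0.61,0.81],[-0.6,0.66,0.81],[-0.56,0.69,0.81],[-0.51,0.73,0.81],[-0.46,0.76,0.81],[-0.41,0.79,0.81],[-0.36,0.81,0.81],[-0.3,0.84,0.81],[-0.25,0.85,0.82]]
dr [[0,0,0.93],[-0.01,-0.01,0.94],[0,0,0],[0,0,0],[0,0,0],[0,0,0],[0,0,0]]
tr [[-0.19,0.87,0.81],[-0.13,0.87,0.82],[0,0,0.75],[0,0,0.75],[0,0,0.75],[0,0,0.75],[0,0,0.76]]
end [ 0.4857 -0.4098  0.006 ] -83.11 clk 3.1 ft [ 1.7  0.4 -0.7] grip 0.999 0.0
```

Request:
jog_arm --dr '[[0,0,0.94],[0,0,0.94],[0,0,0.94],[0,0,0.94],[0,0,0.93],[0,0,0.94],[0,0,0.93],[0,0,0.94],[0,0,0.93],[0,0,0.94]]' --translation '[[-0.68,0.57,0.81],[-0.64,0.61,0.81],[-0.6,0.66,0.81],[-0.56,0.69,0.81],[-0.51,0.73,0.81],[-0.46,0.76,0.81],[-0.41,0.79,0.81],[-0.36,0.81,0.81],[-0.3,0.84,0.81],[-0.25,0.85,0.82]]' --jaw '[1,1,1,1,1,1,1,1,1,1]'

```text
clock: 4.1
position: [0.4848, -0.3651, 0.1403]
ee_rot: [0.992, 0.125, 0.0, -0.0]
ft_force: [0.6, 0.1, 0.0]
grip_width: 0.996
grasp_force: 0.0
```

Request:
jog_arm --dr '[[0,0,0.9],[0,0,0.9],[0,0,0]]' --translation '[[-0.2,0.85,0.5],[-0.1,0.85,0.5],[0,0,0]]' --jaw '[1,1,1]'

```text
clock: 4.4
position: [0.4852, -0.4095, 0.1145]
ee_rot: [0.998, 0.061, -0.001, 0.0]
ft_force: [0.0, 0.8, 0.6]
grip_width: 1.002
grasp_force: 0.0
```

```bash
python3 plan.py .4857 -.4099 .09 -83.1 2 .4857 -.4099 .006 -83.1 5
```

```text
dr [[0,0.02,0.02],[0,0.02,0.01],[0,0,0],[0,0,0],[0,0,0],[0,0,0],[0,0,0]]
tr [[0.01,0.01,0.49],[0.01,0.01,0.49],[0,0,0.67],[0,0,0.67],[0,0,0.67],[0,0,0.67],[0,0,0.68]]
end [ 0.4857 -0.4099  0.006 ] -83.08 clk 4.4 ft [0.  0.8 0.6] grip 1.002 0.0
```

Request:
jog_arm --dr '[[0,0.02,0.02],[0,0.02,0],[0,0,0],[0,0,0],[0,0,0],[0,0,0],[0,0,0]]' --translation '[[0,0,0.5],[0,0,0.5],[0,0,0.7],[0,0,0.7],[0,0,0.7],[0,0,0.7],[0,0,0.55]]' --jaw '[1,1,1,1,1,1,1]'

```text
clock: 5.1
position: [0.4876, -0.4063, 0.0053]
ee_rot: [0.998, 0.064, 0.001, -0.001]
ft_force: [-0.4, 0.2, -0.2]
grip_width: 1.0
grasp_force: 0.0
```

Request:
jog_arm --dr '[[0,0,0],[0,0,0],[0,0,0],[0,0,0],[0,0,0]]' --translation '[[0,0,0],[0,0,0],[0,0,0],[0,0,0],[0,0,0]]' --jaw '[0.5,0.5,0.5,0.5,0.5]' --squeeze 35

```text
clock: 5.6
position: [0.4882, -0.4069, 0.0077]
ee_rot: [0.998, 0.064, 0.002, -0.0]
ft_force: [-0.8, -0.5, -1.6]
grip_width: 0.719
grasp_force: 39.2
```

Request:
jog_arm --dr '[[0,0,0],[0,0,0],[0,0,0],[0,0,0],[0,0,0]]' --translation '[[0,0,-0.5],[0,0,-1],[0,0,-1],[0,0,-1],[0,0,-1]]' --jaw '[0.5,0.5,0.5,0.5,0.5]'

```text
clock: 6.1
position: [0.4875, -0.407, 0.1218]
ee_rot: [0.998, 0.064, 0.002, 0.0]
ft_force: [-0.2, 0.6, -0.9]
grip_width: 0.722
grasp_force: 39.3
```

```bash
python3 plan.py .55 -.16 .16 -10 18 .5667 -.0538 .09 2.6 6
```

```text
dr [[0,0,-1],[0,0,-1],[0,0,-1],[0,0,-1],[0,0,-1],[0,0,-1],[0,0,-1],[0,0,-1],[0,0,-1],[0,0,-1]]
tr [[0.21,-0.53,-0.08],[0.24,-0.51,-0.08],[0.28,-0.49,-0.08],[0.31,-0.47,-0.09],[0.35,-0.45,-0.08],[0.38,-0.42,-0.09],[0.4,-0.4,-0.08],[0.43,-0.37,-0.09],[0.46,-0.34,-0.08],[0.48,-0.3,-0.09]]
dr [[0.01,0,-1],[0,0,-1],[0.01,0,-1],[0.01,0,-1],[0,-0.01,-1],[0.01,0,-1],[0,-0.01,-1],[0.01,0,-1],[0,0,-0.55],[0,0,-0.55]]
tr [[0.5,-0.27,-0.08],[0.51,-0.23,-0.09],[0.53,-0.2,-0.08],[0.54,-0.16,-0.08],[0.55,-0.12,-0.09],[0.56,-0.08,-0.09],[0.57,-0.05,-0.08],[0.57,-0.01,-0.09],[0.72,-0.02,0.47],[0.71,0.01,0.47]]
dr [[0,0,-0.55],[0,0,-0.56],[0,0,-0.55],[0,-0.01,-0.56]]
tr [[0.72,0.03,0.47],[0.71,0.06,0.47],[0.71,0.09,0.46],[0.71,0.12,0.47]]
end [ 0.5668 -0.0537  0.0899] 2.62 clk 6.1 ft [-0.2  0.6 -0.9] grip 0.722 39.3
```

Request:
jog_arm --dr '[[0,0,-1],[0,0,-1],[0,0,-1],[0,0,-1],[0,0,-1],[0,0,-1],[0,0,-1],[0,0,-1],[0,0,-1],[0,0,-1]]' --translation '[[0.21,-0.53,-0.1],[0.24,-0.51,-0.1],[0.28,-0.49,-0.1],[0.31,-0.47,-0.1],[0.35,-0.45,-0.1],[0.38,-0.42,-0.1],[0.4,-0.4,-0.1],[0.43,-0.37,-0.1],[0.46,-0.34,-0.1],[0.48,-0.3,-0.1]]' --jaw '[0.5,0.5,0.5,0.5,0.5,0.5,0.5,0.5,0.5,0.5]'

```text
clock: 7.1
position: [0.5224, -0.2692, 0.1461]
ee_rot: [0.915, 0.403, 0.002, 0.001]
ft_force: [1.4, -0.4, -0.7]
grip_width: 0.722
grasp_force: 39.3
```

Request:
jog_arm --dr '[[0,0,-1],[0,0,-1],[0,0,-1],[0,0,-1],[0,0,-1],[0,0,-1],[0,0,-1],[0,0,-1],[0,0,-0.55],[0,0,-0.55]]' --translation '[[0.5,-0.27,-0.1],[0.51,-0.23,-0.1],[0.53,-0.2,-0.1],[0.54,-0.16,-0.1],[0.55,-0.12,-0.1],[0.56,-0.08,-0.1],[0.57,-0.05,-0.1],[0.57,0,-0.1],[0.72,0,0.3],[0.71,0,0.3]]' --jaw '[0.5,0.5,0.5,0.5,0.5,0.5,0.5,0.5,0.5,0.5]'

```text
clock: 8.1
position: [0.5563, -0.1236, 0.15]
ee_rot: [0.744, 0.668, 0.002, 0.001]
ft_force: [0.8, 0.5, -0.4]
grip_width: 0.721
grasp_force: 39.3
```

```bash
python3 plan.py .566 -.0516 .1 2.6 5 .566 -.0516 .1 2.6 1
```

```text
dr [[0.01,0,-0.44],[0.01,0,-0.44],[0.01,0,-0.44],[0.01,0,-0.44],[0.01,-0.01,-0.44],[0,0,0]]
tr [[0.58,0.01,0.4],[0.58,0.03,0.4],[0.58,0.05,0.4],[0.58,0.07,0.4],[0.57,0.09,0.4],[0,0,0]]
end [ 0.5661 -0.0516  0.1001] 2.61 clk 8.1 ft [ 0.8  0.5 -0.4] grip 0.721 39.3
```

Request:
jog_arm --dr '[[0,0,-0.44],[0,0,-0.44],[0,0,-0.44],[0,0,-0.44],[0,0,-0.44],[0,0,0],[0,0,0]]' --translation '[[0.58,0,0.4],[0.58,0.03,0.4],[0.58,0.05,0.4],[0.58,0.07,0.4],[0.57,0.1,0.4],[0,0,0],[0,0,0]]' --jaw '[0.5,0.5,0.5,0.5,0.5,0.5,0.5]'

```text
clock: 8.8
position: [0.5659, -0.0527, 0.1]
ee_rot: [0.691, 0.723, 0.001, 0.001]
ft_force: [-0.0, -0.7, -0.9]
grip_width: 0.719
grasp_force: 39.3
```

```bash
python3 plan.py .566 -.0516 .1 2.6 1  .566 -.0516 .05 2.6 4 .566 -.0516 .037 2.6 2
```

```text
dr [[0.03,0,-0.01],[0,0,0],[0,0,0],[0,0,0],[0,0,0],[0,0,0],[0,0,0]]
tr [[0.04,0,0],[0,0,0.5],[0,0,0.5],[0,0,0.5],[0.01,0,0.5],[0,0,0.26],[0,0,0.26]]
end [ 0.5659 -0.0515  0.037 ] 2.6 clk 8.8 ft [-0.  -0.7 -0.9] grip 0.719 39.3
```

Request:
jog_arm --dr '[[0.03,0,0],[0,0,0],[0,0,0],[0,0,0],[0,0,0],[0,0,0]]' --translation '[[0.04,0,0.2],[0,0,0.5],[0,0,0.5],[0,0,0.5],[0,0,0.5],[0,0,0]]' --jaw '[0.5,0.5,0.5,0.5,0.5,0.5]'

```text
clock: 9.4
position: [0.5645, -0.0515, 0.0428]
ee_rot: [0.691, 0.723, -0.001, -0.001]
ft_force: [0.2, -0.4, -1.3]
grip_width: 0.722
grasp_force: 39.3
```

```bash
python3 plan.py .566 -.0516 .037 2.6 2
```

```text
dr [[-0.02,0,-0.01],[-0.02,0,0]]
tr [[0,0.03,0.12],[-0.01,0.03,0.11]]
end [ 0.566  -0.0517  0.0371] 2.59 clk 9.4 ft [ 0.2 -0.4 -1.3] grip 0.722 39.3
```

Request:
jog_arm --dr '[[0,0,0],[0,0,0],[0,0,0]]' --translation '[[0,0.03,0.12],[0,0.03,0.11],[0,0,0]]' --jaw '[0.5,0.5,0.5]'

```text
clock: 9.7
position: [0.5677, -0.0514, 0.0394]
ee_rot: [0.691, 0.723, 0.0, 0.0]
ft_force: [-1.3, -0.2, -1.4]
grip_width: 0.717
grasp_force: 39.3
```

Request:
jog_arm --dr '[[0,0,0],[0,0,0],[0,0,0],[0,0,0]]' --translation '[[0,0,0],[0,0,0],[0,0,0],[0,0,0]]' --jaw '[0.8,1,1,1]'

```text
clock: 10.1
position: [0.5676, -0.0514, 0.0396]
ee_rot: [0.691, 0.723, 0.001, 0.0]
ft_force: [0.0, 0.5, 0.4]
grip_width: 0.997
grasp_force: 0.0
```

Request:
jog_arm --dr '[[0,0,0],[0,0,0],[0,0,0],[0,0,0],[0,0,0],[0,0,0]]' --translation '[[0,0,-0.4],[0,0,-1],[0,0,-1],[0,0,-1],[0,0,-1],[0,0,-0.6]]' --jaw '[1,1,1,1,1,1]'

```text
clock: 10.7
position: [0.5681, -0.0517, 0.1671]
ee_rot: [0.691, 0.723, 0.001, 0.001]
ft_force: [0.5, 0.3, -0.7]
grip_width: 0.999
grasp_force: 0.0
```

```bash
python3 plan.py .6 -.25 .16 -65 18 .61 -.3372 .1 -96.4 8
```

```text
dr [[0,0,0.94],[0,0,0.94],[0,0,0.94],[0,0,0.94],[0,0,0.94],[0,0,0.94],[0,0,0.94],[0,0,0.94],[0,0,0.94],[0,0,0.94]]
tr [[-0.44,0.05,0.02],[-0.44,0.08,0.02],[-0.43,0.11,0.02],[-0.43,0.14,0.01],[-0.41,0.16,0.02],[-0.4,0.19,0.01],[-0.39,0.22,0.02],[-0.38,0.24,0.01],[-0.36,0.27,0.02],[-0.34,0.29,0.01]]
dr [[0,-0.01,0.94],[0,-0.01,0.94],[0,0,0.93],[0.01,-0.01,0.94],[0,0,0.93],[0.01,-0.01,0.94],[0,0,0.93],[0.01,-0.01,0.94],[0,0,0.98],[0,0,0.98]]
tr [[-0.32,0.31,0.02],[-0.3,0.33,0.01],[-0.28,0.35,0.02],[-0.25,0.37,0.01],[-0.23,0.38,0.02],[-0.2,0.4,0.01],[-0.18,0.41,0.02],[-0.15,0.42,0.01],[-0.14,0.42,0.3],[-0.11,0.42,0.3]]
dr [[0,0,0.98],[0,0,0.98],[0,0,0.98],[0,0,0.98],[0,0,0.98],[0,0.01,0.99]]
tr [[-0.08,0.43,0.3],[-0.05,0.44,0.3],[-0.02,0.44,0.3],[0.01,0.44,0.3],[0.04,0.43,0.3],[0.07,0.44,0.3]]
end [ 0.61   -0.3373  0.1001] -96.42 clk 10.7 ft [ 0.5  0.3 -0.7] grip 0.999 0.0
```

Request:
jog_arm --dr '[[0,0,0.94],[0,0,0.94],[0,0,0.94],[0,0,0.94],[0,0,0.94],[0,0,0.94],[0,0,0.94],[0,0,0.94],[0,0,0.94],[0,0,0.94]]' --translation '[[-0.44,0.05,0],[-0.44,0.08,0],[-0.43,0.11,0],[-0.43,0.14,0],[-0.41,0.16,0],[-0.4,0.19,0],[-0.39,0.22,0],[-0.38,0.24,0],[-0.36,0.27,0],[-0.34,0.29,0]]' --jaw '[1,1,1,1,1,1,1,1,1,1]'

```text
clock: 11.7
position: [0.585, -0.162, 0.1644]
ee_rot: [0.888, 0.46, 0.0, -0.0]
ft_force: [0.5, 0.2, 0.5]
grip_width: 0.998
grasp_force: 0.0
```

Request:
jog_arm --dr '[[0,0,0.94],[0,0,0.94],[0,0,0.94],[0,0,0.94],[0,0,0.94],[0,0,0.94],[0,0,0.94],[0,0,0.94],[0,0,0.98],[0,0,0.98]]' --translation '[[-0.32,0.31,0],[-0.3,0.33,0],[-0.28,0.35,0],[-0.25,0.37,0],[-0.23,0.38,0],[-0.2,0.4,0],[-0.18,0.41,0],[-0.15,0.42,0],[-0.14,0.42,0.3],[-0.11,0.42,0.3]]' --jaw '[1,1,1,1,1,1,1,1,1,1]'

```text
clock: 12.7
position: [0.6017, -0.2719, 0.1493]
ee_rot: [0.989, 0.147, 0.0, -0.0]
ft_force: [0.2, 0.5, 0.5]
grip_width: 1.001
grasp_force: 0.0
```

Request:
jog_arm --dr '[[0,0,0.98],[0,0,0.98],[0,0,0.98],[0,0,0.98],[0,0,0.98],[0,0,0.98],[0,0,0],[0,0,0]]' --translation '[[-0.08,0.43,0.3],[-0.05,0.44,0.3],[-0.02,0.44,0.3],[0,0.44,0.3],[0.04,0.43,0.3],[0.07,0.44,0.3],[0,0,0],[0,0,0]]' --jaw '[1,1,1,1,1,1,1,1]'

```text
clock: 13.5
position: [0.6088, -0.3369, 0.1043]
ee_rot: [0.998, -0.056, 0.0, -0.0]
ft_force: [0.2, 0.2, -0.1]
grip_width: 1.001
grasp_force: 0.0
```

```bash
python3 plan.py .61 -.3372 .1 -96.4 1 .61 -.3372 .006 -96.4 5; python3 - <<'E'
from workcell import optics
import cv2,pickle,numpy as np
d={n:optics.camera(n) for n in("scene","top")}; pickle.dump(d,open("cam1.pkl","wb"))
ts=[]
for n,x,y in [("top",270,185),("scene",265,222)]:
    im=cv2.resize(d[n]["color"][y:y+60,x:x+50,::-1],None,fx=8,fy=8,interpolation=cv2.INTER_CUBIC)
    for i in range(0,60,4):
        t=5 if i%8 else 12
        cv2.line(im,(i*8,0),(i*8,t),(255,0,255),1); cv2.line(im,(0,i*8),(t,i*8),(255,0,255),1)
    ts.append(im)
cv2.imwrite("pics/n.png",np.hstack(ts))
E
```

```text
dr [[-0.01,0,0],[0,0,0],[0,0,0],[0,0,0],[0,0,0],[0,0,0]]
tr [[0.05,0.01,0.17],[0,0,0.75],[0,0,0.75],[0,0,0.75],[0,0,0.76],[0,0,0.75]]
end [ 0.61   -0.3373  0.006 ] -96.38 clk 13.5 ft [ 0.2  0.2 -0.1] grip 1.001 0.0
```

View pics/n.png

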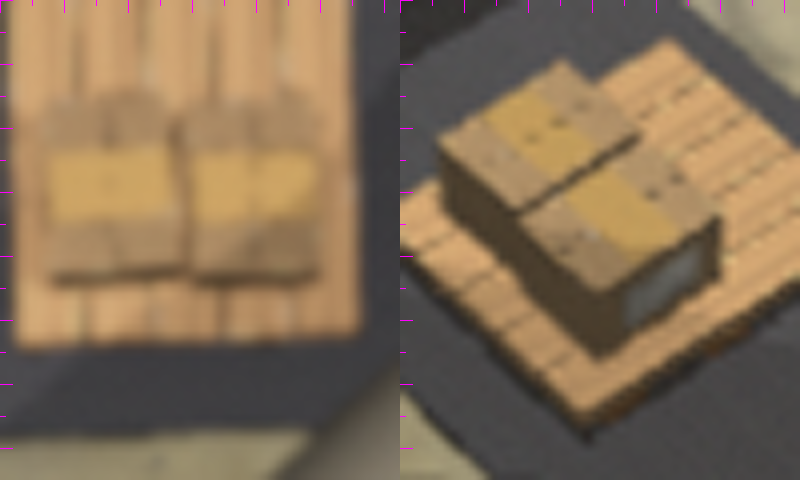

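The crop shows the second carton lying left (+y) of the first, with a gap of about 10 px (3-4 mm), ends level at rows ~275 and far ends at row ~98. Now carton A.

Request:
jog_arm --dr '[[0,0,0],[0,0,0],[0,0,0],[0,0,0],[0,0,0],[0,0,0]]' --translation '[[0.05,0,0.2],[0,0,0.75],[0,0,0.75],[0,0,0.75],[0,0,0.75],[0,0,0.72]]' --jaw '[1,1,1,1,1,1]'

```text
clock: 14.2
position: [0.6097, -0.337, 0.004]
ee_rot: [0.998, -0.057, -0.0, -0.0]
ft_force: [-0.5, 0.3, 0.8]
grip_width: 0.999
grasp_force: 0.0
```

Request:
jog_arm --dr '[[0,0,0],[0,0,0],[0,0,0],[0,0,0],[0,0,0]]' --translation '[[0,0,0],[0,0,0],[0,0,0],[0,0,0],[0,0,0]]' --jaw '[0.5,0.5,0.5,0.5,0.5]'

```text
clock: 14.7
position: [0.6105, -0.3374, 0.007]
ee_rot: [0.998, -0.057, 0.001, -0.0]
ft_force: [0.2, 0.0, -0.9]
grip_width: 0.72
grasp_force: 39.4
```

```bash
python3 - <<'E'
from util import *
from workcell import manip
from scipy.optimize import least_squares
res=pickle.load(open("res.pkl","rb")); d=pickle.load(open("cam1.pkl","rb"))
o=manip.get_obs(); print(o["position"],o["ee_rot"],o["grip_width"],o["grasp_force"])
P=res["P"]
# second carton, top face corners
t=pts((270,185),8,[(46,98),(166,98),(184,270),(50,276)]); s=pts((265,222),8,[(162,60),(240,135),(118,212),(40,142)])
fc=np.c_[S*[.031,.0225],np.full(4,.04)]
f=lambda p:np.r_[(proj(d["top"],xf(p,fc))-t).ravel(),(proj(d["scene"],xf(p,fc))-s).ravel()]
r=least_squares(f,[.566,-.053,.024,.04],x_scale=[.1,.1,.1,.5],loss="soft_l1").x
c,sn=np.cos(P[3]),np.sin(P[3]);R=np.array([[c,sn],[-sn,c]])
for k,q in (("second",r),("first",res["first"])): print(k,q.round(4),(R@(q[:2]-P[:2])).round(4))
E
```

```text
[ 0.61054818 -0.33736463  0.00695647] [ 9.98401063e-01 -5.65213976e-02  8.01085318e-04 -7.94643076e-05] 0.7204481641030704 39.37511086463928
second [ 0.5678 -0.0532  0.0255  0.0652] [-0.0224  0.0251]
first [ 0.5678 -0.1023  0.024   0.032 ] [-0.0246 -0.024 ]
```

Request:
jog_arm --dr '[[0,0,0],[0,0,0],[0,0,0],[0,0,0],[0,0,0]]' --translation '[[0,0,-0.5],[0,0,-1],[0,0,-1],[0,0,-1],[0,0,-1]]' --jaw '[0.5,0.5,0.5,0.5,0.5]'

```text
clock: 15.2
position: [0.6101, -0.3374, 0.1211]
ee_rot: [0.998, -0.057, 0.001, -0.0]
ft_force: [0.5, 0.7, -1.3]
grip_width: 0.718
grasp_force: 39.4
```

```bash
python3 plan.py .6285 -.075 .12 -87.4 12; 
```

```text
dr [[0,0,-0.19],[0,0,-0.19],[0,0,-0.19],[0,0,-0.19],[0,0,-0.19],[0,0,-0.19],[0,0,-0.19],[0,0,-0.19],[0,-0.01,-0.19],[0,0,-0.19]]
tr [[-0.04,-0.88,0],[-0.03,-0.88,0],[-0.01,-0.88,0],[0,-0.88,0],[0.01,-0.88,0.01],[0.02,-0.87,0],[0.03,-0.87,0.01],[0.04,-0.88,0],[0.05,-0.87,0.01],[0.07,-0.87,0]]
dr [[0,-0.01,-0.19],[0,0,-0.18]]
tr [[0.08,-0.87,0.01],[0.09,-0.88,0]]
end [ 0.6285 -0.0749  0.1201] -87.41 clk 15.2 ft [ 0.5  0.7 -1.3] grip 0.718 39.4
```

Request:
jog_arm --dr '[[0,0,-0.19],[0,0,-0.19],[0,0,-0.19],[0,0,-0.19],[0,0,-0.19],[0,0,-0.19],[0,0,-0.19],[0,0,-0.19],[0,0,-0.19],[0,0,-0.19]]' --translation '[[-0.04,-0.88,0],[-0.03,-0.88,0],[0,-0.88,0],[0,-0.88,0],[0,-0.88,0],[0.02,-0.87,0],[0.03,-0.87,0],[0.04,-0.88,0],[0.05,-0.87,0],[0.07,-0.87,0]]' --jaw '[0.5,0.5,0.5,0.5,0.5,0.5,0.5,0.5,0.5,0.5]'

```text
clock: 16.2
position: [0.6255, -0.1179, 0.1201]
ee_rot: [1.0, 0.01, 0.001, -0.0]
ft_force: [-0.4, -0.6, -0.9]
grip_width: 0.722
grasp_force: 39.6
```

Request:
jog_arm --dr '[[0,0,-0.19],[0,0,-0.18],[0,0,0],[0,0,0]]' --translation '[[0.08,-0.87,0],[0.09,-0.88,0],[0,0,0],[0,0,0]]' --jaw '[0.5,0.5,0.5,0.5]'

```text
clock: 16.6
position: [0.6286, -0.0746, 0.1198]
ee_rot: [1.0, 0.023, 0.001, -0.0]
ft_force: [0.3, -0.5, -0.3]
grip_width: 0.721
grasp_force: 39.5
```

```bash
python3 plan.py .6285 -.075 .12 -87.4 1 .6285 -.075 .042 -87.4 6; 
```

```text
dr [[-0.01,-0.02,0.01],[0,0,0],[0,0,0],[0,0,0],[0,0,0],[0,0,0],[0,0,0]]
tr [[-0.01,0.01,-0.01],[0,0,0.52],[0,0,0.52],[0,0,0.52],[0,0,0.52],[0,0,0.52],[0,0,0.52]]
end [ 0.6284 -0.0749  0.042 ] -87.41 clk 16.6 ft [ 0.3 -0.5 -0.3] grip 0.721 39.5
```

Request:
jog_arm --dr '[[0,-0.02,0],[0,0,0],[0,0,0],[0,0,0],[0,0,0],[0,0,0],[0,0,0]]' --translation '[[0,0,0.3],[0,0,0.6],[0,0,0.6],[0,0,0.6],[0,0,0.6],[0,0,0.5],[0,0,0]]' --jaw '[0.5,0.5,0.5,0.5,0.5,0.5,0.5]'

```text
clock: 17.3
position: [0.6272, -0.0746, 0.0366]
ee_rot: [1.0, 0.023, -0.002, -0.0]
ft_force: [0.6, 0.4, -0.1]
grip_width: 0.722
grasp_force: 39.5
```

```bash
python3 plan.py .6217 -.0753 .037 -87.4 4; 
```

```text
dr [[0,0.01,0],[0,0.02,0],[0,0.01,0],[0,0.02,0]]
tr [[-0.05,0,0],[-0.06,0.01,-0.01],[-0.05,0,0],[-0.06,0.01,-0.01]]
end [ 0.6217 -0.0754  0.0371] -87.41 clk 17.3 ft [ 0.6  0.4 -0.1] grip 0.722 39.5
```

Request:
jog_arm --dr '[[0,0,0],[0,0,0],[0,0,0],[0,0,0],[0,0,0]]' --translation '[[-0.05,0,0],[-0.06,0,0],[-0.05,0,0],[-0.06,0.02,0],[0,0,0]]' --jaw '[0.5,0.5,0.5,0.5,0.5]'

```text
clock: 17.8
position: [0.623, -0.0756, 0.0393]
ee_rot: [1.0, 0.023, -0.0, -0.0]
ft_force: [0.0, -0.2, -1.3]
grip_width: 0.722
grasp_force: 39.5
```

```bash
python3 plan.py .6217 -.0753 .036 -87.4 2; 
```

```text
dr [[0,0,0],[-0.01,0,0]]
tr [[-0.03,-0.01,0.07],[-0.02,0,0.06]]
end [ 0.6217 -0.0754  0.036 ] -87.41 clk 17.8 ft [ 0.  -0.2 -1.3] grip 0.722 39.5
```

Request:
jog_arm --dr '[[0,0,0],[0,0,0],[0,0,0]]' --translation '[[-0.03,0,0.06],[-0.03,0,0.06],[0,0,0]]' --jaw '[0.5,0.5,0.5]'

```text
clock: 18.1
position: [0.6213, -0.0755, 0.0357]
ee_rot: [1.0, 0.023, -0.0, -0.0]
ft_force: [-0.0, 0.3, -2.2]
grip_width: 0.721
grasp_force: 39.5
```

Request:
jog_arm --dr '[[0,0,0],[0,0,0],[0,0,0],[0,0,0]]' --translation '[[0,0,0],[0,0,0],[0,0,0],[0,0,0]]' --jaw '[0.8,1,1,1]'

```text
clock: 18.5
position: [0.6215, -0.0756, 0.0359]
ee_rot: [1.0, 0.023, -0.0, -0.0]
ft_force: [0.1, -0.2, 0.2]
grip_width: 1.001
grasp_force: 0.0
```

Request:
jog_arm --dr '[[0,0,0],[0,0,0],[0,0,0],[0,0,0],[0,0,0],[0,0,0],[0,0,0],[0,0,0],[0,0,0],[0,0,0]]' --translation '[[0,0,-0.4],[0,0,-1],[0,0,-1],[0,0,-1],[0,0,-1],[-0.5,0,-1],[-1,0,-1],[-1,0,-1],[-1,0,-1],[-1,0,-0.6]]' --jaw '[1,1,1,1,1,1,0.7,0.4,0,0]'

```text
clock: 19.5
position: [0.5087, -0.0817, 0.2627]
ee_rot: [1.0, 0.022, 0.0, -0.0]
ft_force: [-0.1, 0.8, 2.2]
grip_width: 0.328
grasp_force: 0.0
```

```bash
python3 - <<'E'
from workcell import optics,manip
import cv2,pickle,numpy as np
print(manip.get_obs()["clock"],manip.get_obs()["position"])
d={n:optics.camera(n) for n in("scene","top")}; pickle.dump(d,open("cam2.pkl","wb"))
ts=[]
for n,x,y in [("top",270,175),("scene",265,222)]:
    im=cv2.resize(d[n]["color"][y:y+60,x:x+50,::-1],None,fx=8,fy=8,interpolation=cv2.INTER_CUBIC)
    for i in range(0,60,4):
        t=5 if i%8 else 12
        cv2.line(im,(i*8,0),(i*8,t),(255,0,255),1); cv2.line(im,(0,i*8),(t,i*8),(255,0,255),1)
    ts.append(im)
cv2.imwrite("pics/q.png",np.hstack(ts))
E
```

```text
19.5 [ 0.50874867 -0.08172708  0.26268992]
```

View pics/q.png

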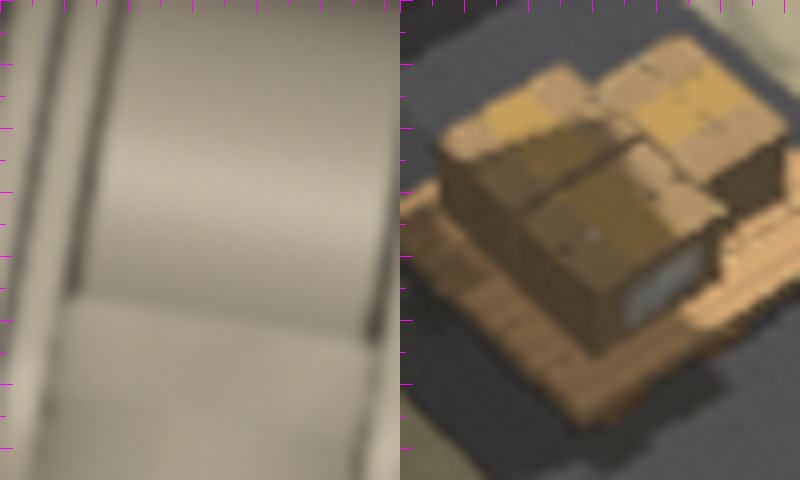

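The scene crop shows the across carton lying at the far ends, centred and close (corners (680,38), (785,125), (705,180), (590,95)), and the layer is in order. The arm hides it in the top view. Next, the catch: tool tilted 15° so the body stays clear of the raised pad.

Request:
jog_arm --dr '[[0.73,0,0],[0.74,0,0],[0.73,0,0],[0.74,0,0],[0.73,0,0],[0,0,0],[0,0,0],[0,0,0],[0,0,0],[0,0,0]]' --translation '[[-0.05,-0.49,-0.17],[-0.05,-0.5,-0.14],[-0.06,-0.5,-0.12],[-0.05,-0.51,-0.1],[-0.06,-0.52,-0.07],[0.06,-0.62,0.46],[0.06,-0.62,0.46],[0.05,-0.62,0.46],[0.06,-0.62,0.46],[0.05,-0.62,0.46]]' --jaw '[0,0,0,0,0,0,0,0,0,0]'

```text
clock: 20.6
position: [0.5028, 0.071, 0.246]
ee_rot: [0.992, 0.022, -0.003, -0.128]
ft_force: [-0.5, 0.6, -0.3]
grip_width: 0.003
grasp_force: 0.0
```

```bash
FR=1 TILT=15 python3 plan.py -83 151 212 -90 4 -83 151 212 -90 1;python3 - <<'E'
from workcell import optics
import cv2,numpy as np
d={n:optics.camera(n) for n in("scene","top")}
cv2.imwrite("pics/k.png",np.hstack([cv2.resize(d[n]["color"][y:y+120,x:x+80,::-1],None,fx=5,fy=5,interpolation=cv2.INTER_CUBIC) for n,x,y in [("scene",200,140),("top",200,180)]]))
E
```

```text
dr [[0.02,0,0],[0.02,0,0],[0.02,0,0],[0.02,0.01,-0.01],[0,0,0]]
tr [[-0.01,0.1,0.33],[-0.01,0.1,0.33],[-0.02,0.09,0.32],[-0.01,0.1,0.32],[0,0,0]]
now press mm [-81.6 152.  246. ]
end [0.5016 0.0698 0.2121] -87.39 clk 20.6 ft [-0.5  0.6 -0.3] grip 0.003 0.0
```

View pics/k.png

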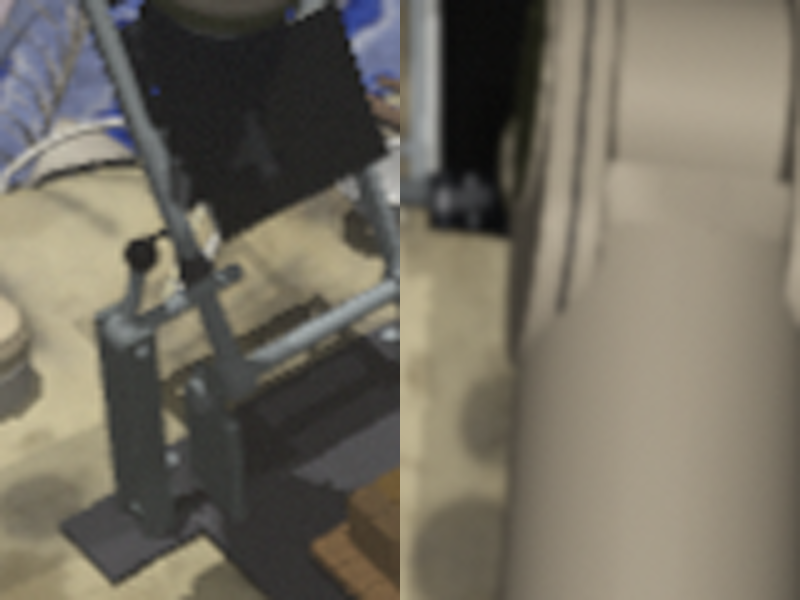

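The crop shows the knob at (140,253), matching the predicted pixel. The dark gripper tip is just right of it at about (200,240).

Request:
jog_arm --dr '[[0,0,0],[0,0,0],[0,0,0],[0,0,0],[0,0,0]]' --translation '[[0,0.1,0.33],[0,0.1,0.33],[-0.02,0.1,0.33],[-0.02,0.1,0.33],[0,0,0]]' --jaw '[0,0,0,0,0]'

```text
clock: 21.2
position: [0.501, 0.0681, 0.2107]
ee_rot: [0.992, 0.022, -0.004, -0.128]
ft_force: [0.9, -0.4, 0.2]
grip_width: 0.003
grasp_force: 0.0
```

```bash
FR=1 TILT=15 python3 plan.py -107 151 213 -90 5 -126 151 212 -90 4 -142 151 206 -90 4 -149 151 200 -90 2
```

```text
dr [[0.02,0.01,0],[0.02,0.01,-0.01],[0.01,0,0],[0.02,0.01,-0.01],[0.01,0,0],[0,0,0],[0,0,0],[0,0,0],[0,0,0],[0,0,0]]
tr [[-0.19,-0.02,-0.01],[-0.19,-0.02,-0.02],[-0.19,-0.02,-0.01],[-0.18,-0.01,-0.02],[-0.19,-0.02,-0.01],[-0.19,0,0.01],[-0.19,0,0.01],[-0.19,0.01,0.01],[-0.19,0,0.01],[-0.16,0.02,0.06]]
dr [[0,0,0],[0,0,0],[0,0,0],[0,0,0],[0,0,0]]
tr [[-0.16,0.01,0.06],[-0.16,0.02,0.05],[-0.16,0.01,0.06],[-0.14,0.03,0.12],[-0.14,0.03,0.11]]
now press mm [-83.6 149.3 210.7]
end [0.4355 0.067  0.2001] -87.4 clk 21.2 ft [ 0.9 -0.4  0.2] grip 0.003 0.0
```

Request:
jog_arm --dr '[[0,0,0],[0,0,0],[0,0,0],[0,0,0],[0,0,0],[0,0,0],[0,0,0],[0,0,0],[0,0,0],[0,0,0]]' --translation '[[-0.19,-0.02,-0.02],[-0.19,-0.02,-0.02],[-0.19,-0.02,-0.02],[-0.19,-0.02,-0.02],[-0.19,-0.02,0],[-0.19,0,0],[-0.19,0,0],[-0.19,0,0],[-0.19,0,0],[-0.16,0.02,0.06]]' --jaw '[0,0,0,0,0,0,0,0,0,0]'

```text
clock: 22.2
position: [0.4544, 0.0683, 0.213]
ee_rot: [0.992, 0.023, -0.003, -0.128]
ft_force: [1.7, 0.4, 1.8]
grip_width: -0.002
grasp_force: 0.7
```

Request:
jog_arm --dr '[[0,0,0],[0,0,0],[0,0,0],[0,0,0],[0,0,0],[0,0,0]]' --translation '[[-0.16,0,0.06],[-0.16,0,0.06],[-0.16,0,0.06],[-0.14,0.03,0.1],[-0.14,0.03,0.1],[0,0,0]]' --jaw '[0,0,0,0,0,0]'

```text
clock: 22.8
position: [0.4352, 0.0684, 0.2031]
ee_rot: [0.992, 0.022, -0.004, -0.128]
ft_force: [0.9, 0.6, -1.4]
grip_width: 0.001
grasp_force: 0.0
```

```bash
FR=1 TILT=15 python3 plan.py -152 151 198 -90 1 -158 151 197 -90 3
```

```text
dr [[0.07,0.02,0],[0,0,0],[0,0,0],[0,0,0]]
tr [[-0.11,0.11,0.18],[-0.08,0,0.01],[-0.08,0.01,0.01],[-0.08,0,0.02]]
now press mm [-149.3  152.6  203.1]
end [0.4265 0.0665 0.197 ] -87.41 clk 22.8 ft [ 0.9  0.6 -1.4] grip 0.001 0.0
```

Request:
jog_arm --dr '[[0,0,0],[0,0,0],[0,0,0],[0,0,0]]' --translation '[[-0.1,0,0.16],[-0.08,0,0],[-0.08,0,0],[0,0,0]]' --jaw '[0,0,0,0]'

```text
clock: 23.2
position: [0.4322, 0.0689, 0.2009]
ee_rot: [0.992, 0.022, 0.0, -0.128]
ft_force: [12.4, -1.6, 0.7]
grip_width: 0.003
grasp_force: 6.0
```

Request:
jog_arm --dr '[[0,0,0],[0,0,0],[0,0,0]]' --translation '[[-0.08,0,0],[-0.08,0,0],[0,0,0]]' --jaw '[0,0,0]'

```text
clock: 23.5
position: [0.431, 0.0683, 0.2022]
ee_rot: [0.992, 0.021, 0.004, -0.128]
ft_force: [23.4, -1.2, 0.5]
grip_width: -0.006
grasp_force: 9.7
```

```bash
FR=1 TILT=15 python3 plan.py -130 148 250 -90 2;python3 - <<'E'
from workcell import optics
import cv2,pickle
d=optics.camera("scene"); pickle.dump(d,open("k2.pkl","wb"))
cv2.imwrite("pics/k2.png",cv2.resize(d["color"][140:260,160:280,::-1],None,fx=5,fy=5,interpolation=cv2.INTER_CUBIC))
E
```

```text
dr [[0.04,-0.1,-0.01],[0.03,-0.09,0]]
tr [[0.48,-0.15,-0.94],[0.48,-0.16,-0.95]]
now press mm [-153.5  152.7  202.2]
end [0.4547 0.0648 0.2501] -87.4 clk 23.5 ft [23.4 -1.2  0.5] grip -0.006 9.7
```

View pics/k2.png

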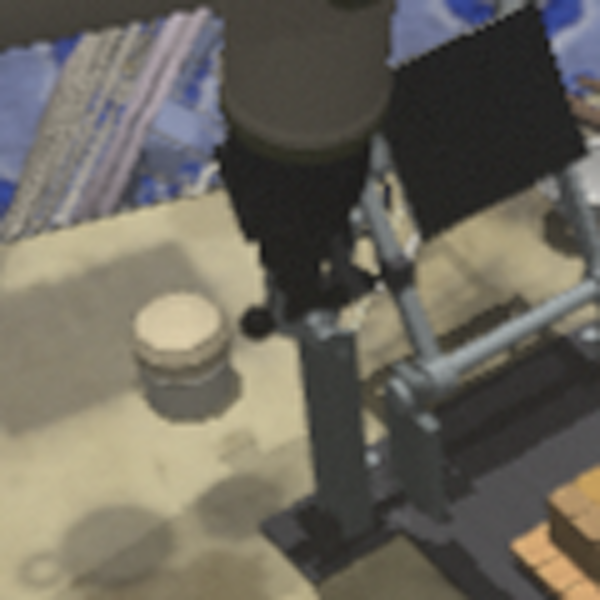

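The force rose to 23 N at the stop. The knob now lies back at (258,322) and the tongue is raised, so the catch is fully back. Next, the bar.

Request:
jog_arm --dr '[[0,-0.1,0],[0,-0.1,0]]' --translation '[[0.48,-0.15,-0.5],[0.2,-0.15,-1]]' --jaw '[0,0]'

```text
clock: 23.75
position: [0.442, 0.0678, 0.237]
ee_rot: [0.992, 0.024, -0.012, -0.127]
ft_force: [-0.4, 0.3, 0.3]
grip_width: -0.002
grasp_force: 0.0
```

```bash
FR=1 python3 plan.py -120 140 350 -90 5 0 260 360 -90 8 0 260 335 -90 2 0 260 335 -90 1
```

```text
dr [[-0.73,0.05,0.01],[-0.73,0.05,0],[-0.73,0.05,0.01],[-0.73,0.05,0],[-0.74,0.05,0.01],[0,0,0],[0,0,0],[0,0,0],[0,0,0],[0,0,0]]
tr [[0.16,-0.14,-0.9],[0.17,-0.09,-0.91],[0.17,-0.05,-0.91],[0.18,0,-0.91],[0.18,0.05,-0.9],[0.6,-0.6,-0.05],[0.6,-0.6,-0.05],[0.6,-0.6,-0.05],[0.6,-0.6,-0.05],[0.6,-0.6,-0.05]]
dr [[0,0,0],[0,0,0],[0,0,0],[0,0,0],[0,0,0],[0,0,0]]
tr [[0.6,-0.6,-0.05],[0.6,-0.6,-0.05],[0.6,-0.6,-0.05],[0,0,0.5],[0,0,0.5],[0,0,0]]
now press mm [-142.6  151.6  237. ]
end [0.5796 0.1825 0.3349] -87.39 clk 23.75 ft [-0.4  0.3  0.3] grip -0.002 0.0
```

Request:
jog_arm --dr '[[-0.73,0.05,0],[-0.73,0.05,0],[-0.73,0.05,0],[-0.73,0.05,0],[-0.74,0.05,0],[0,0,0],[0,0,0],[0,0,0],[0,0,0],[0,0,0]]' --translation '[[0.16,-0.14,-0.9],[0.17,-0.1,-0.9],[0.17,-0.05,-0.9],[0.18,0,-0.9],[0.18,0.05,-0.9],[0.6,-0.6,-0.05],[0.6,-0.6,-0.05],[0.6,-0.6,-0.05],[0.6,-0.6,-0.05],[0.6,-0.6,-0.05]]' --jaw '[0,0,0.2,0.7,0.7,0.7,0.7,0.7,0.7,0.7]'

```text
clock: 24.75
position: [0.5371, 0.1364, 0.356]
ee_rot: [1.0, 0.024, 0.001, -0.0]
ft_force: [0.2, 0.2, 0.8]
grip_width: 0.697
grasp_force: 0.0
```

Request:
jog_arm --dr '[[0,0,0],[0,0,0],[0,0,0],[0,0,0],[0,0,0],[0,0,0]]' --translation '[[0.6,-0.6,-0.05],[0.6,-0.6,-0.05],[0.6,-0.6,-0.05],[0,0,0.5],[0,0,0.5],[0,0,0]]' --jaw '[0.7,0.7,0.7,0.7,0.7,0.7]'

```text
clock: 25.35
position: [0.5785, 0.1816, 0.3331]
ee_rot: [1.0, 0.023, -0.0, 0.0]
ft_force: [0.3, -0.1, 0.9]
grip_width: 0.704
grasp_force: 0.0
```

```bash
FR=1 python3 plan.py 0 260 293 -90 4; python3 - <<'E'
from util import *
from workcell import optics
import cv2
P=pickle.load(open("res.pkl","rb"))["P"]
d=optics.camera("scene"); print(proj(d,xf(P,[[0,.26,.317],[-.056,.26,.317],[.056,.26,.317]])))
cv2.imwrite("pics/b.png",cv2.resize(d["color"][60:180,180:320,::-1],None,fx=5,fy=5,interpolation=cv2.INTER_CUBIC))
E
```

```text
dr [[0,0,0],[0,0,0],[0,0,0],[0,0.01,0]]
tr [[0.01,-0.01,0.4],[0.01,-0.01,0.4],[0.01,-0.01,0.4],[0.01,0,0.4]]
now press mm [ -1.  259.1 333.1]
end [0.5795 0.1824 0.2931] -87.37 clk 25.35 ft [ 0.3 -0.1  0.9] grip 0.704 0.0
[[236.54383451 130.92216859]
 [220.52997288 138.23847621]
 [252.01911409 123.85192478]]
```

View pics/b.png

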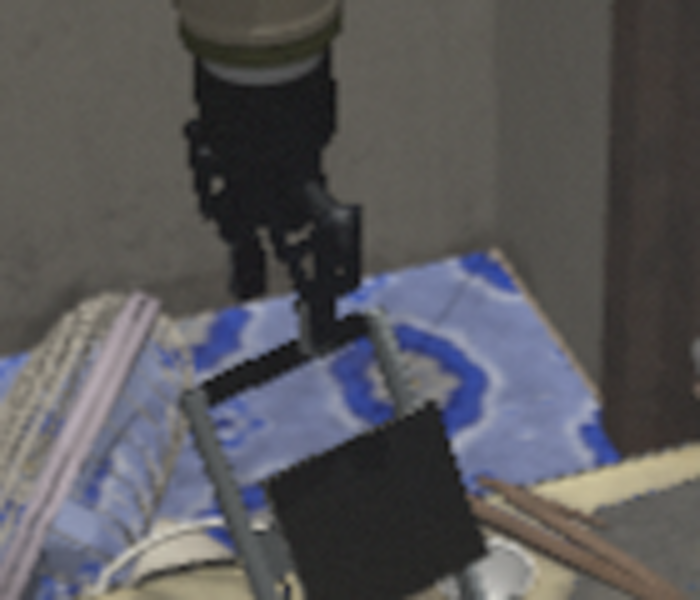

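The fingers at (245,290) and (318,345) straddle the bar, whose middle is at about (285,352). Descend and grip.

Request:
jog_arm --dr '[[0,0,0],[0,0,0],[0,0,0],[0,0,0],[0,0,0]]' --translation '[[0,0,0.4],[0,0,0.4],[0,0,0.4],[0,0,0.4],[0,0,0]]' --jaw '[0.7,0.7,0.7,0.7,0.7]'

```text
clock: 25.9
position: [0.5792, 0.1825, 0.2937]
ee_rot: [1.0, 0.023, 0.0, -0.0]
ft_force: [0.6, -0.4, -0.7]
grip_width: 0.7
grasp_force: 0.0
```

Request:
jog_arm --dr '[[0,0,0],[0,0,0],[0,0,0],[0,0,0],[0,0,0],[0,0,0]]' --translation '[[0,0,0],[0,0,0],[0,0,0],[0,0,0],[0,0,0],[0,0,0]]' --jaw '[0,0,0,0,0,0]' --squeeze 80

```text
clock: 26.5
position: [0.5801, 0.1829, 0.2961]
ee_rot: [1.0, 0.023, 0.002, -0.001]
ft_force: [-0.9, 1.5, 5.1]
grip_width: 0.175
grasp_force: 78.0
```

Request:
jog_arm --dr '[[0,0,0],[0,0,0],[0,0,0],[0,0,0],[0,0,0]]' --translation '[[0,0.65,-0.32],[0,0.66,-0.29],[0,0.68,-0.23],[0,0.69,-0.19],[0,0.71,-0.13]]' --jaw '[0,0,0,0,0]'

```text
clock: 27.0
position: [0.5839, 0.099, 0.3256]
ee_rot: [1.0, 0.024, 0.002, -0.002]
ft_force: [-0.7, 4.8, 6.4]
grip_width: 0.173
grasp_force: 78.5
```

```bash
python3 arc.py 0.375 1.125 10 0 -17
```

```text
dr [[-0.05,-0.06,0.05],[0,0,0],[0,0,0],[0,0,0],[0,0,0],[0,0,0],[0,0,0],[0,0,0],[0,0,0],[0,0,0]]
tr [[-0.03,0.75,-0.07],[0,0.72,-0.03],[0,0.72,0.03],[0,0.71,0.08],[0,0.71,0.14],[0,0.69,0.18],[0,0.68,0.24],[0,0.66,0.29],[0,0.64,0.34],[0,0.6,0.39]]
now press mm [  0.6 176.3 325.6]
end [ 0.5911 -0.0729  0.2858] -87.4 clk 27.0 ft [-0.7  4.8  6.4] grip 0.173 78.5
```

Request:
jog_arm --dr '[[0,0,0],[0,0,0],[0,0,0],[0,0,0],[0,0,0],[0,0,0],[0,0,0],[0,0,0],[0,0,0],[0,0,0]]' --translation '[[0,0.75,-0.08],[0,0.72,-0.03],[0,0.72,0.03],[0,0.71,0.08],[0,0.71,0.13],[0,0.69,0.18],[0,0.68,0.24],[0,0.66,0.29],[0,0.64,0.34],[0,0.6,0.39]]' --jaw '[0,0,0,0,0,0,0,0,0,0]'

```text
clock: 28.0
position: [0.5918, -0.0747, 0.2852]
ee_rot: [1.0, 0.023, 0.002, -0.001]
ft_force: [-0.5, 3.2, 4.1]
grip_width: 0.171
grasp_force: 78.4
```

```bash
python3 arc.py 1.125 1.875 10 0 -17
```

```text
dr [[-0.02,-0.05,0.02],[0,0,0],[0,0,0],[0,0,0],[0,0,0],[0,0,0],[0,0,0],[0,0,0],[0,0,0],[0,0,0]]
tr [[-0.03,0.51,0.4],[0,0.54,0.47],[0,0.51,0.51],[0,0.47,0.55],[0,0.42,0.58],[0,0.38,0.61],[0,0.34,0.64],[0.01,0.28,0.66],[0,0.24,0.68],[0,0.18,0.7]]
now press mm [  0.6   2.5 285.2]
end [ 0.5957 -0.1714  0.1402] -87.41 clk 28.0 ft [-0.5  3.2  4.1] grip 0.171 78.4
```

Request:
jog_arm --dr '[[0,0,0],[0,0,0],[0,0,0],[0,0,0],[0,0,0],[0,0,0],[0,0,0],[0,0,0],[0,0,0],[0,0,0]]' --translation '[[0,0.51,0.4],[0,0.54,0.47],[0,0.51,0.51],[0,0.47,0.55],[0,0.42,0.58],[0,0.38,0.61],[0,0.34,0.64],[0,0.28,0.66],[0,0.24,0.68],[0,0.18,0.7]]' --jaw '[0,0,0,0,0,0,0,0,0,0]'

```text
clock: 29.0
position: [0.5963, -0.1717, 0.1394]
ee_rot: [1.0, 0.023, 0.001, -0.0]
ft_force: [-2.3, 0.8, 4.8]
grip_width: 0.169
grasp_force: 78.5
```

```bash
python3 arc.py 1.875 2.1 7 0 -17
```

```text
dr [[-0.01,-0.03,0],[0,0,0],[0,0,0],[0,0,0],[0,0,0],[0,0,0],[0,0,0]]
tr [[-0.03,0.05,0.27],[0,0.05,0.3],[0,0.04,0.31],[0,0.04,0.31],[0,0.02,0.3],[0,0.01,0.31],[0,0.01,0.31]]
now press mm [  0.7 -94.6 139.4]
end [ 0.5958 -0.1772  0.0867] -87.38 clk 29.0 ft [-2.3  0.8  4.8] grip 0.169 78.5
```

Request:
jog_arm --dr '[[0,0,0],[0,0,0],[0,0,0],[0,0,0],[0,0,0],[0,0,0],[0,0,0],[0,0,0]]' --translation '[[0,0.05,0.27],[0,0.05,0.3],[0,0.04,0.3],[0,0.04,0.3],[0,0.02,0.3],[0,0,0.3],[0,0,0.3],[0,0,0]]' --jaw '[0,0,0,0,0,0,0,0]'

```text
clock: 29.8
position: [0.5966, -0.1771, 0.0887]
ee_rot: [1.0, 0.023, 0.001, 0.0]
ft_force: [-4.4, -4.2, 9.7]
grip_width: 0.17
grasp_force: 79.2
```

Request:
jog_arm --dr '[[0,0,0],[0,0,0],[0,0,0],[0,0,0]]' --translation '[[0,0,0.05],[0,0,0.05],[0,0,0],[0,0,0]]' --jaw '[0,0,0,0]'

```text
clock: 30.2
position: [0.5967, -0.1771, 0.0877]
ee_rot: [1.0, 0.023, 0.002, 0.0]
ft_force: [-10.3, -1.9, 19.5]
grip_width: 0.168
grasp_force: 80.0
```

Request:
jog_arm --dr '[[0,0,0],[0,0,0],[0,0,0],[0,0,0]]' --translation '[[-0.04,0,0.05],[0,0,0.05],[0,0,0],[0,0,0]]' --jaw '[0,0,0,0]'

```text
clock: 30.6
position: [0.5968, -0.1772, 0.0866]
ee_rot: [1.0, 0.023, 0.003, -0.0]
ft_force: [-9.7, -1.4, 30.0]
grip_width: 0.168
grasp_force: 81.1
```

```bash
FR=1 python3 plan.py 0 -100 88 -90 1 | tail -2; python3 - <<'E'
from workcell import optics
import cv2,numpy as np
d=optics.camera("scene")["color"]
cv2.imwrite("pics/f.png",cv2.resize(d[140:300,200:400,::-1],None,fx=3.75,fy=3.75,interpolation=cv2.INTER_CUBIC))
E
```

```text
now press mm [   0.9 -100.1   86.6]
end [ 0.5958 -0.1772  0.0881] -87.4 clk 30.6 ft [-9.7 -1.4 30. ] grip 0.168 81.1
```

View pics/f.png

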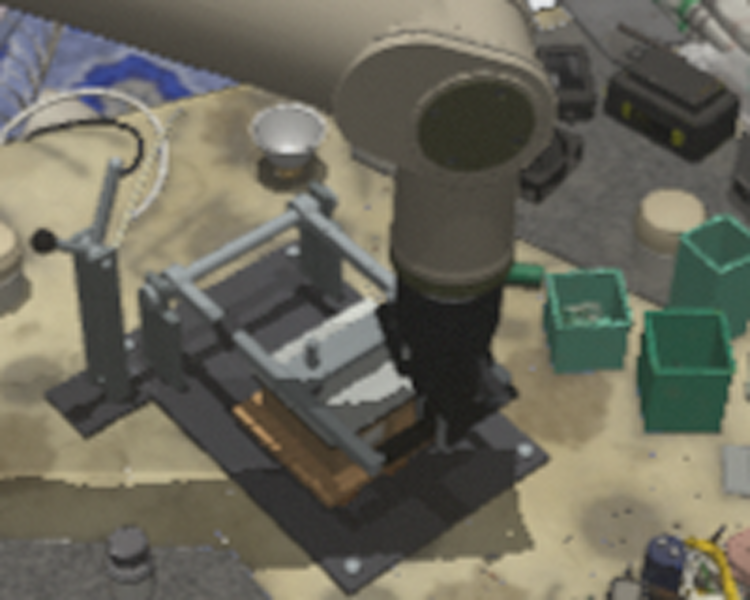

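The picture shows the arms level, the pad down on the layer, the catch back at (42,240), and the gripper on the bar at about (440,440). The 30 N at 10 N/mm means the lever is hard against its stop. Handing in.

```bash
python3 -c "
from workcell import manip
print(manip.hand_in())"
```

```text
the job is handed in; nothing more can be done
None
```

I handed the job in at 30.6 s: the two loose cartons complete the layer, the catch is fully back, and the gripper still holds the lever's bar down at its stop with about 30 N. I did not measure the cartons again after the final press, or check each bystander one by one.

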